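# Gauge the height of a box-section offcut on the welding bench

## Task

Check the height of the square hollow box-section offcut with the bridge gauge: pick the gauge up by its black grip, carry it over the offcut and lower it gently astride the offcut's middle, so that both legs stand on the bench and the sprung foot rests on the offcut's top face and reads its height. Do not let go before the legs are on the bench, leave the gauge standing there, and do not push the steel offcuts about.

Things in the scene. Friction and masses are not known exactly. Their poses are not given: they have to be found in the camera images.
- gauge_grip (a point): Centre of the bridge gauge's black grip post (32 x 32 mm, 46 mm tall), 120 mm above the underside of its legs. z up, y along the beam from leg to leg. Aluminium, 0.4 to 0.7 kg, loose: two legs 12 mm thick, 36 mm deep, gap 100 mm, 124 mm over all; beam top 97 mm and post top 143 mm above the bench. Foot (steel disc 18 mm wide on a rod) hangs straight below this point.
- gauge_foot (a joint): Lift of the gauge's foot, m: 0 is fully down, 3 mm above the underside of the legs; grows as it is pushed up, to 0.048. With the legs on the bench it reads the part's height less 3 mm: 0.037 on the 40 mm box section. Spring 0.4 N at 0, 1.1 N at 0.037: less than the gauge's weight, so the released gauge stays down.
- tube_centre (a point): Centre of the offcut to gauge, 20 mm above the bench: square hollow steel section, 110 mm long (x), 40 mm wide (y), 40 mm high, 3 mm walls, ends open, 0.3 to 0.5 kg, loose, lying down. In a row along the bench with a solid strip and a hexagon bar of the same steel and length; their order varies. Nothing else stands where the legs come down when the beam lies across its middle.
- strip_centre (a point): Bystander: centre of the flat steel strip, 110 x 40 mm, 10 mm thick, loose; x along its length.
- hexbar_centre (a point): Bystander: centre of the solid hexagon steel bar, 110 mm long, 27 mm high, loose, lying on a flat; x along its length.
There are look-alikes about, which are no part of the job. What is shaped like the part that bears gauge_grip but pink is not meant. What is shaped like the part that bears tube_centre but green is not meant.

How it is judged:
By the outcome, as a careful person would: the job done as asked, in the order asked, and still so for the second after the job is handed in, with the robot touching nothing.
It also fails if it takes over 35 s, if anything falls off the work surface, if the arm or the gripper's body presses on something with over 40 N, if the wrist force passes 120 N, or if a joint passes its speed limit or range.

## Robot

A 6-joint arm with a two-finger parallel gripper is mounted at the origin on the work surface. World frame = base frame: x ahead of the robot, y to its left, z up, the work surface at z = 0. Lengths are in mm, angles in rad, forces in N, time in s.
With the tool pointing down it reaches from about 325 to 900 mm from the base axis. Payload 3.5 kg.
Tool frame: the origin (TCP) lies midway between the tips of the shut fingers; the grasp point (between the pads) lies 19 mm behind it; z points along the fingers, y is the line along which they close (so a half turn about z gives the same grasp; the last joint's range is limited). The gripper opens to 85 mm and grips with 20 to 120 N. Pads are 22 mm wide; open, the fingers measure 114 mm over their backs; the gripper's body (76 mm by 85 mm) begins 54 mm behind the grasp point. The pads swing forward as they close: fully open they stand 13 mm farther back than shut.
Start: joints at [-1.276, 0.276, -0.026, 1.268, 0, 1.467], TCP at [242.107, -576.199, 231.313] pointing down, gripper open.
Joint ranges: [-3.12, 3.12], [-0.85, 1.88], [-1.08, 1.24], [-1.95, 2.15], [-1.57, 1.53], [-3.14, 3.14]. Speed limits (rad/s): [2.57, 2.57, 3.14, 3.14, 3.14, 3.14].

## Interface

Orientations are given as a 3x3 rotation matrix whose columns are the frame's x, y, z axes.
In Python, from cell import env gives the robot as it stands.
- The arm moves only by the tool play_rows, never from a script. Its argument "steps" is a list of rows, each a list of 2 entries, a list of its own where there are three numbers: the shift along the tool's x, y, z in units of 150 mm (1.0 is 150 mm), then the turn, a rotation vector about the tool's x, y, z in units of 1.5 rad (1.0 is 1.5 rad). In form: [[[tx, ty, tz], [wx, wy, wz]], ...]. A call has 1 to 8 rows; each row shifts and turns the commanded pose from where the row before left it, along the tool's axes as they then stand; what a row does not reach is not made up. A row lasts 1/10 s, in which the tool goes at most 50 mm and 8.59 degrees, less where a joint would pass 70% of its speed; a pose out of reach is approached as far as the arm can. A call with a number of a shift or a turn outside -1 to 1 is refused whole. A call with a gripper value outside its range is refused whole. "claw" is the gripper's target within -1 to 1 (shut at 1, half-way at 0, fully open at -1), set as the call begins (left out, the last holds). The fingers move at their own pace and stop on an object; the grip force is fixed at half the most. Time passes only in rows, so rows that do not move let the fingers close. It gives the time, the measured TCP pose, the force, the opening and the grip force at its end, in the units of the state.
- env.observe(): the state, without advancing time (a new reading comes with each control period).
- env.snapshot(name): name is "scene" or "top" or "wrist"; returns (picture, depth): 400x640x3 uint8, blue, green, red; 400x640 float32, mm along the optical axis (not along the pixel's ray), 0 where there is no reading.
- env.camera_model(name): a dict with "fx", "fy", "cx", "cy" (pixels), "R" (3x3) and "t" (3): a world point X has camera coordinates R X + t. Camera axes: x right, y down, z forward; pixel columns grow to the right and rows downward; lengths in mm; the calibration is good to about 2 mm. A picture is of the moment at which its call begins: read the wrist's pose just before it. camera_model takes no time and is no camera call; for the wrist camera it gives the pose at the moment of the call.
- env.hand_in(): hands the job in; it is judged then, once.
The state is a dict: "t": time; "q": joint angles; "qvel": joint speeds; "joint_efforts": joint torques, N m; "eef_pos": TCP position; "tcp_rot": TCP orientation; "ft_force": force on the tool from outside, world axes, zero at the start; "ft_torque": the same for the moment, N m; "opening": finger opening in mm; "grip_force": force on a finger pad.
Only numpy, scipy, OpenCV 4.12 (cv2) and the standard library are available. Lean on these libraries where they do the work, as an engineer would, in place of code of your own. Each camera call takes 0.05 s, during which the arm holds its last target. There are 200 camera calls.

## Working session

There is one attempt and no reset: what is moved stays moved. The work goes in short steps, Python scripts to look and compute and a tool call to move; the robot and the scene stay as the last step left them, time stands still between calls to the robot, and variables do not carry over. Pictures are saved under pics/ and viewed, at most 10 in all, crops included, and the job is handed in when it is done.

Besides the shell and the picture viewer there is one more tool, called after ">>>" as name(argument=value, ...), one argument or row to a line, values as JSON. play_rows: Moves the arm, as the interface text tells. Its arguments: {"type":"object","properties":{"steps":{"type":"array","items":{"type":"array"}},"claw":{"type":"number"}},"required":["steps"]}

```bash
mkdir -p pics
python3 - <<'E'
from cell import env
import cv2,numpy as np
s=env.observe();print(s['t'],s['eef_pos'],s['tcp_rot'],s['opening'])
for n in("scene","top"):
    p,d=env.snapshot(n);cv2.imwrite(f"pics/{n}0.png",p);np.savez(f"{n}0.npz",p=p,d=d,**env.camera_model(n))
E
```

```text
0.0 [ 241.89298894 -575.45219699  230.12623637] [[ 9.21919201e-01  3.87381701e-01 -6.35367085e-04]
 [ 3.87382144e-01 -9.21916732e-01  2.14773804e-03]
 [ 2.46238870e-04 -2.22617080e-03 -9.99997492e-01]] 85.60664071843784
```

View pics/top0.png

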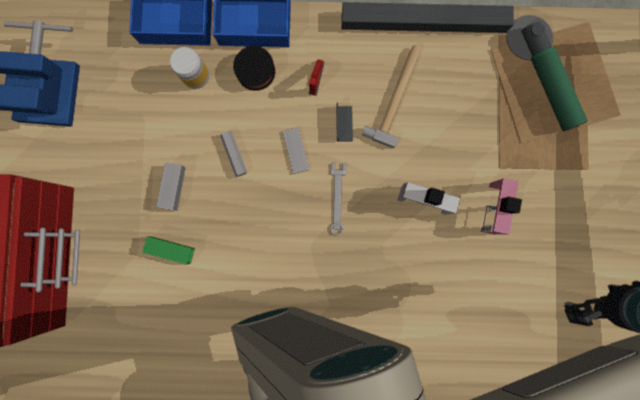

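View pics/scene0.png

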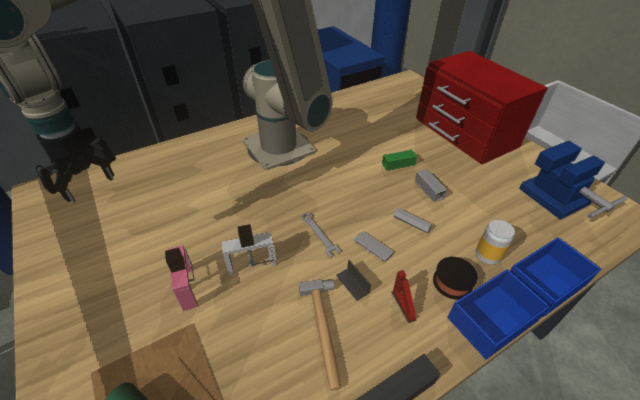

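The top view shows the silver gauge at about (432,197) with its black grip at (435,197), and the pink look-alike at (508,205). Three grey offcuts lie at (171,187), (233,153) and (295,150), with a green look-alike at (168,250). In the scene view the part at (430,185) has the hollow end. I'll measure these now.

```bash
cat > h.py <<'E'
import numpy as np,cv2
def cloud(d,c):
    v,u=np.mgrid[0:400,0:640]
    P=np.stack([(u-c['cx'])/c['fx']*d,(v-c['cy'])/c['fy']*d,d],-1)
    return (P-c['t'])@c['R']
def rect(P):
    (c,s,a)=cv2.minAreaRect(P[:,:2].astype(np.float32))
    if s[0]<s[1]: s=s[::-1];a+=90
    return np.round(c,1),np.round(s,1),round((a+90)%180-90,1)
E
python3 - <<'E'
from h import *
z=np.load("top0.npz");X=cloud(z['d'],z);p=z['p']
print(np.round(X[300,300]), 'bench',np.median(X[160:180,60:600,2]))
for n,(u0,v0,u1,v1) in dict(tubeA=(150,155,192,220),B=(215,125,252,182),C=(278,120,315,178),gauge=(395,172,468,220),green=(138,230,200,270)).items():
    R=X[v0:v1,u0:u1].reshape(-1,3); C=p[v0:v1,u0:u1].reshape(-1,3)
    m=R[:,2]>6; Q=R[m]
    top=np.percentile(Q[:,2],90)
    print(n,'z90',top.round(1),'max',Q[:,2].max().round(1),'all',rect(Q),'top',rect(Q[Q[:,2]>top-4]))
    if n=='gauge':
        for lo,hi in((85,105),(125,160)):
            q=Q[(Q[:,2]>lo)&(Q[:,2]<hi)];print(lo,len(q),rect(q),q.mean(0))
E
```

```text
[194.  -6.  -2.] bench 1.2616502950336481
tubeA z90 42.6 max 1218.5 all (array([448.3, 155.4]), array([446.7, 134. ]), 80.7) top (array([433. , 136.1]), array([403.7, 109.6]), 80.6)
B z90 29.5 max 1218.5 all (array([455. ,  91.4]), array([350.5,  97.1]), 37.7) top (array([457.4,  84.7]), array([351.8,  53.7]), 42.6)
C z90 13.7 max 1218.5 all (array([489.2,   4.7]), array([297.2,  86.4]), 6.1) top (array([478.6,  -8.1]), array([280. ,  39.5]), 15.5)
gauge z90 144.3 max 1218.5 all (array([ 433. , -224.7]), array([365. , 115.8]), -80.6) top (array([ 407.9, -184.6]), array([286. ,  40.4]), -72.7)
85 645 (array([ 444.1, -302.5]), array([125. ,  37.3]), 73.9) [ 443.51229267 -298.7465144    97.89819867]
125 247 (array([ 444. , -301.8]), array([32.3, 32.2]), 75.3) [ 443.54378525 -300.25354304  142.49824202]
green z90 42.8 max 1218.5 all (array([322. , 165.2]), array([440.9,  75.9]), -85.7) top (array([311.7, 157.7]), array([424.8,  60.9]), -88.9)
```

Run:
```python
from h import *
from cell import env
z=np.load("top0.npz");X=cloud(z['d'],z)
for n,(u0,v0,u1,v1),h in (("tube",(150,155,192,220),40),("hex",(215,125,252,182),27),("strip",(278,120,315,178),10)):
    R=X[v0:v1,u0:u1].reshape(-1,3);q=R[(abs(R[:,2]-h-1.5)<4)];print(n,len(q),rect(q),q.mean(0))
s=env.observe();R=s['tcp_rot'];print('tool x az',np.degrees(np.arctan2(R[1,0],R[0,0])),'y az',np.degrees(np.arctan2(R[1,1],R[0,1])),s['q'])
print('shift to above gauge, tool mm',R.T@(np.array([444,-302,230])-s['eef_pos']))
```

```text
tube 659 (array([462.2, 314. ]), array([109.7,  42.1]), -8.7) [462.67831663 314.36740535  40.46445762]
hex 313 (array([547.5, 166.6]), array([110. ,  23.5]), 22.2) [547.66184079 167.19091097  27.28886797]
strip 637 (array([564.8,   9.8]), array([121.3,  67.4]), 5.0) [560.47364143  14.42256632  10.8294445 ]
tool x az 22.793115791477263 y az -67.20685805010442 [-1.27640802e+00  2.77055464e-01 -2.77393826e-02  1.26802574e+00
  1.80680154e-05  1.46736947e+00]
shift to above gauge, tool mm [ 292.27897473 -173.86241698    0.69057682]
```

>>> play_rows(
  claw=-1,
  steps=[
    [[0.243,-0.145,0],[0,0,0]],
    [[0.243,-0.145,0],[0,0,0]],
    [[0.243,-0.145,0],[0,0,0]],
    [[0.243,-0.145,0],[0,0,0]],
    [[0.243,-0.145,0],[0,0,0]],
    [[0.243,-0.145,0],[0,0,0]],
    [[0.243,-0.145,0],[0,0,0]],
    [[0.243,-0.145,0],[0,0,0]],
  ],
)

```text
t: 0.9
eef_pos: [444.0, -301.1, 230.9]
tcp_rot: [[0.922, 0.387, -0.001], [0.387, -0.922, 0.001], [-0.0, -0.001, -1.0]]
ft_force: [0.4, -0.8, -0.1]
opening: 85.6
grip_force: 0.0
```

>>> play_rows(
  steps=[
    [[0,0,0],[0,0,-0.1]],
    [[0,0,0],[0,0,-0.1]],
    [[0,0,0],[0,0,-0.1]],
    [[0,0,0],[0,0,-0.1]],
    [[0,0,0],[0,0,-0.1]],
    [[0,0,0],[0,0,-0.1]],
    [[0,0,0],[0,0,0]],
    [[0,0,0],[0,0,0]],
  ],
)

```text
t: 1.7
eef_pos: [443.3, -302.6, 230.9]
tcp_rot: [[0.273, 0.962, -0.001], [0.962, -0.273, 0.001], [0.0, -0.001, -1.0]]
ft_force: [0.2, -0.1, 0.1]
opening: 85.5
grip_force: 0.0
```

```bash
cat > look.py <<'E'
import sys
from h import *
from cell import env
n=sys.argv[1]
c=env.camera_model("wrist");s=env.observe();p,d=env.snapshot("wrist");cv2.imwrite(f"pics/{n}.png",p)
np.savez(n+".npz",p=p,d=d,**c)
X=cloud(d,c);X[d==0]=np.nan
R=s['tcp_rot'];print(s['t'],s['eef_pos'],'y az',np.degrees(np.arctan2(R[1,1],R[0,1])),'down',R[:,2],s['ft_force'],s['opening'])
E
cat > l1.py <<'E'
from look import *
Q=X[np.isfinite(X[...,2])]
for lo,hi in((90,104),(134,152)):
    q=Q[(Q[:,2]>lo)&(Q[:,2]<hi)&(np.hypot(Q[:,0]-444,Q[:,1]+302)<75)];print(lo,len(q),rect(q) if len(q) else'',q.mean(0))
E
python3 l1.py w1
```

```text
1.7 [ 443.31398135 -302.6241757   230.94485324] y az -15.822115220844063 down [-5.82729695e-04  5.16754682e-04 -9.99999697e-01] [ 0.15994469 -0.14733145  0.12433545] 85.50108697703163
90 4144 (array([ 443.6, -300.4]), array([123.5,  36.1]), 74.3) [ 446.99968416 -288.51231332   97.05491417]
134 2119 (array([ 443.6, -300.2]), array([32. , 31.9]), 74.5) [ 444.04495474 -298.91485417  142.58964851]
```

View pics/w1.png

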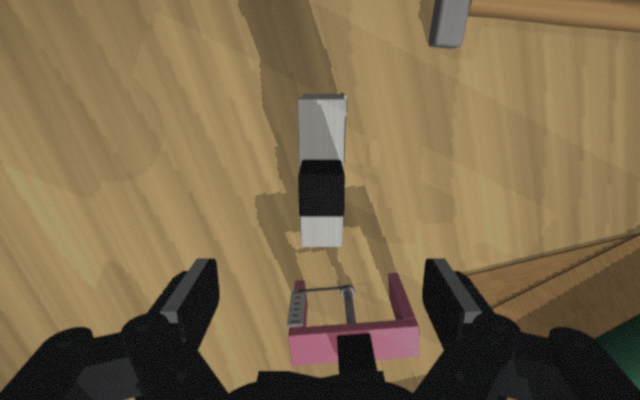

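>>> play_rows(
  steps=[
    [[0.015,0,0.12],[0,0,0]],
    [[0,0,0.16],[0,0,0]],
    [[0,0,0.16],[0,0,0]],
    [[0,0,0.16],[0,0,0]],
    [[0,0,0.14],[0,0,0]],
    [[0,0,0.1],[0,0,0]],
    [[0,0,0],[0,0,0]],
    [[0,0,0],[0,0,0]],
  ],
)

```text
t: 2.55
eef_pos: [444.1, -300.6, 105.4]
tcp_rot: [[0.271, 0.963, -0.0], [0.963, -0.271, 0.0], [0.0, -0.0, -1.0]]
ft_force: [0.6, -0.0, -0.1]
opening: 85.5
grip_force: 0.0
```

>>> play_rows(
  claw=1,
  steps=[
    [[0,0,0],[0,0,0]],
    [[0,0,0],[0,0,0]],
    [[0,0,0],[0,0,0]],
    [[0,0,0],[0,0,0]],
    [[0,0,0],[0,0,0]],
    [[0,0,0],[0,0,0]],
    [[0,0,0],[0,0,0]],
    [[0,0,0],[0,0,0]],
  ],
)

```text
t: 3.35
eef_pos: [444.6, -301.1, 106.1]
tcp_rot: [[0.27, 0.963, 0.001], [0.963, -0.27, -0.001], [-0.001, 0.001, -1.0]]
ft_force: [-0.4, 0.1, 5.9]
opening: 31.4
grip_force: 60.8
```

>>> play_rows(
  steps=[
    [[0,0,-0.04],[0,0,0]],
    [[0,0,-0.09],[0,0,0]],
    [[0,0,-0.13],[0,0,0]],
    [[0,0,-0.13],[0,0,0]],
    [[0,0,-0.13],[0,0,0]],
    [[0,0,-0.1],[0,0,0]],
    [[0,0,-0.04],[0,0,0]],
    [[0,0,0],[0,0,0]],
  ],
)

```text
t: 4.15
eef_pos: [444.4, -300.9, 205.1]
tcp_rot: [[0.27, 0.963, 0.001], [0.963, -0.27, -0.001], [-0.0, 0.001, -1.0]]
ft_force: [-0.0, -1.0, -5.5]
opening: 31.4
grip_force: 60.3
```

Run:
```python
from h import *
from cell import env
s=env.observe();R=s['tcp_rot'];print(s['eef_pos'],s['ft_force'],s['ft_torque'],s['opening'],s['grip_force'])
print(R.T@(np.array([462.5,314,200])-s['eef_pos'])/150, np.degrees(np.arctan2(R[1,1],R[0,1])))
```

```text
[ 444.44820116 -300.85353728  205.10850938] [-0.04832812 -1.01582428 -5.53318881] [-0.03806657 -0.03933863 -0.0144057 ] 31.416153690371186 60.25836110115051
[ 3.97971916 -0.98920025  0.03091068] -15.639763873049642
```

>>> play_rows(
  steps=[
    [[0.06,-0.015,0],[0,0,0]],
    [[0.13,-0.032,0],[0,0,0]],
    [[0.2,-0.05,0],[0,0,0]],
    [[0.24,-0.06,0],[0,0,0]],
    [[0.24,-0.06,0],[0,0,0]],
    [[0.24,-0.06,0],[0,0,0]],
    [[0.24,-0.06,0],[0,0,0]],
    [[0.24,-0.06,0],[0,0,0]],
  ],
)

```text
t: 4.95
eef_pos: [449.4, -52.6, 202.9]
tcp_rot: [[0.27, 0.963, -0.003], [0.963, -0.27, 0.001], [0.0, -0.003, -1.0]]
ft_force: [1.0, 0.6, -4.6]
opening: 31.2
grip_force: 60.1
```

>>> play_rows(
  steps=[
    [[0.24,-0.058,0],[0,0,0]],
    [[0.24,-0.058,0],[0,0,0]],
    [[0.24,-0.058,0],[0,0,0]],
    [[0.24,-0.058,0],[0,0,0]],
    [[0.24,-0.058,0],[0,0,0]],
    [[0.22,-0.055,0],[0,0,0]],
    [[0.14,-0.035,0],[0,0,0]],
    [[0.06,-0.015,0],[0,0,0]],
  ],
)

```text
t: 5.75
eef_pos: [457.9, 197.1, 202.9]
tcp_rot: [[0.267, 0.964, -0.003], [0.964, -0.267, 0.0], [-0.001, -0.003, -1.0]]
ft_force: [-0.2, 0.6, -5.5]
opening: 31.4
grip_force: 60.1
```

>>> play_rows(
  steps=[
    [[0.04,0,0],[0,0,-0.02]],
    [[0,0,0],[0,0,-0.03]],
    [[0,0,0],[0,0,-0.03]],
    [[0,0,0],[0,0,0]],
    [[0,0,0],[0,0,0]],
  ],
)

```text
t: 6.25
eef_pos: [460.9, 200.1, 203.9]
tcp_rot: [[0.154, 0.988, -0.001], [0.988, -0.154, -0.0], [-0.001, -0.001, -1.0]]
ft_force: [-0.3, -0.5, -4.8]
opening: 31.2
grip_force: 60.1
```

```bash
python3 look.py w2
```

```text
6.25 [460.88198122 200.09505577 203.91388776] y az -8.851213525498226 down [-8.62502307e-04 -4.88673687e-04 -9.99999509e-01] [-0.28011899 -0.49448438 -4.84735461] 31.17332994559851
```

View pics/w2.png

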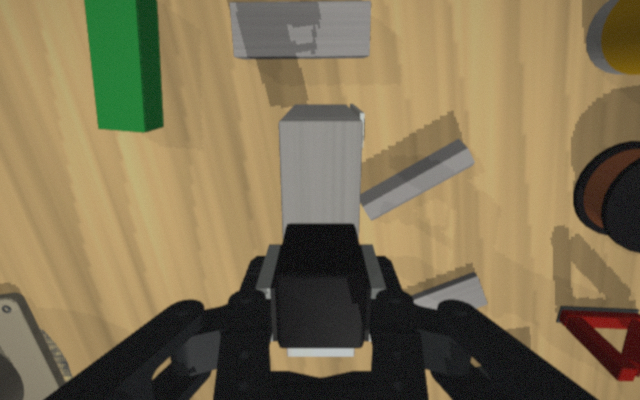

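The gauge is held straight at (320,260), with the tube ahead at (300,30), across the view, and the green look-alike at (125,60).

Run:
```python
from h import *
z=np.load("w2.npz");X=cloud(z['d'],z);X[z['d']==0]=np.nan
R=X[0:75,215:390].reshape(-1,3);q=R[abs(R[:,2]-40.5)<4];print('tube',len(q),rect(q),q.mean(0),q.min(0),q.max(0))
v,u=np.nonzero((abs(X[...,2]-40.5)<4));k=(v<75)&(u>215)&(u<390);print(v[k].min(),v[k].max(),u[k].min(),u[k].max())
R=X[90:240,270:375].reshape(-1,3)
h=np.nanpercentile(R[:,2],[50,70,90]);print(h);q=R[abs(R[:,2]-h[1])<5];print('beam',rect(q),q[:,0].mean())
R=X[230:345,265:375].reshape(-1,3);q=R[abs(R[:,2]-242)<5];print('post',len(q),len(q) and rect(q))
```

```text
tube 7656 (array([462.4, 316.7]), array([110.2,  40.4]), -8.6) [462.56807907 317.00350754  39.92556535] [405.69570419 289.35584548  36.71179656] [519.04841622 343.91792362  42.63899761]
1 57 230 370
[194.18953064 194.81516539 195.68804558]
beam (array([465.4, 234.5]), array([55.6, 36.2]), 81.1) 466.16946014072613
post 7751 (array([460. , 201.8]), array([38.4, 31.1]), -8.6)
```

>>> play_rows(
  steps=[
    [[0.06,-0.01,0],[0,0,0]],
    [[0.12,-0.018,0],[0,0,0]],
    [[0.16,-0.02,0],[0,0,0]],
    [[0.18,-0.02,0],[0,0,0]],
    [[0.14,-0.02,0],[0,0,0]],
    [[0.07,-0.01,0],[0,0,0]],
    [[0.03,-0.006,0],[0,0,0]],
    [[0,0,0],[0,0,0]],
  ],
)

```text
t: 7.1
eef_pos: [462.9, 316.0, 204.1]
tcp_rot: [[0.152, 0.988, -0.0], [0.988, -0.152, -0.001], [-0.001, -0.0, -1.0]]
ft_force: [-0.5, 0.2, -4.8]
opening: 31.6
grip_force: 60.1
```

>>> play_rows(
  steps=[
    [[0,0,0.04],[0,0,0]],
    [[0,0,0.08],[0,0,0]],
    [[0,0,0.08],[0,0,0]],
    [[0,0,0.06],[0,0,0]],
    [[0,0,0.04],[0,0,0]],
    [[0,0,0],[0,0,0]],
    [[0,0,0],[0,0,0]],
  ],
)

```text
t: 7.8
eef_pos: [463.2, 315.8, 159.2]
tcp_rot: [[0.152, 0.988, -0.0], [0.988, -0.152, -0.0], [-0.0, -0.0, -1.0]]
ft_force: [0.8, -0.4, -4.8]
opening: 31.5
grip_force: 60.1
```

```bash
python3 look.py w3
python3 - <<'E'
from cell import env
import cv2,numpy as np
from h import *
z=np.load("w3.npz");X=cloud(z['d'],z);X[z['d']==0]=np.nan
q=X[(abs(X[...,2]-40.5)<4)&(np.hypot(X[...,0]-462,X[...,1]-316)<75)];print('tube',len(q),rect(q))
p,d=env.snapshot("scene");cv2.imwrite("pics/s3.png",cv2.resize(p[120:240,360:520],None,fx=3,fy=3))
w=cv2.imread("pics/w3.png");s=cv2.imread("pics/s3.png");w=cv2.resize(w,(480,300));cv2.imwrite("pics/c3.png",np.vstack([s[:300],w]))
E
```

```text
7.8 [463.21192945 315.84101453 159.23908647] y az -8.771209088001376 down [-9.20181659e-05 -5.78007954e-05 -9.99999994e-01] [ 0.80739725 -0.35302838 -4.77937648] 31.46991428116981
tube 3133 (array([462.3, 316.8]), array([110.2,  40.6]), -8.4)
```

View pics/c3.png

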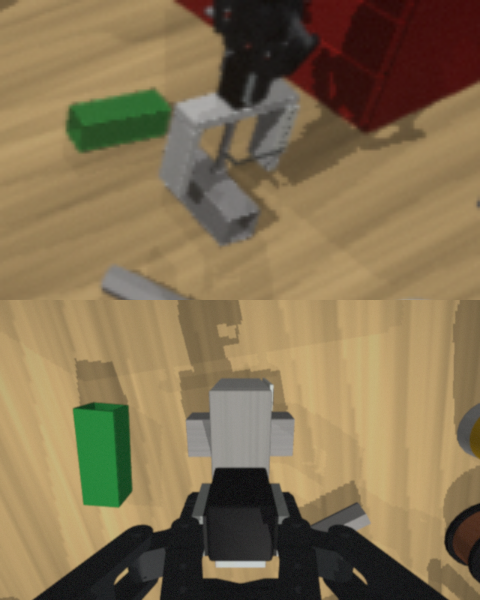

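The upper half shows the gauge squarely astride the tube and the lower half shows the tube showing equally either side of the beam. I'll lower it.

>>> play_rows(
  steps=[
    [[0,0,0.03],[0,0,0]],
    [[0,0,0.04],[0,0,0]],
    [[0,0,0.05],[0,0,0]],
    [[0,0,0.05],[0,0,0]],
    [[0,0,0.05],[0,0,0]],
    [[0,0,0.05],[0,0,0]],
    [[0,0,0.03],[0,0,0]],
    [[0,0,0],[0,0,0]],
  ],
)

```text
t: 8.7
eef_pos: [462.6, 315.6, 113.4]
tcp_rot: [[0.152, 0.988, -0.001], [0.988, -0.152, -0.001], [-0.001, -0.001, -1.0]]
ft_force: [-0.5, 0.8, -2.8]
opening: 31.6
grip_force: 60.4
```

>>> play_rows(
  steps=[
    [[0,0,0.01],[0,0,0]],
    [[0,0,0.01],[0,0,0]],
    [[0,0,0.01],[0,0,0]],
    [[0,0,0],[0,0,0]],
    [[0,0,0],[0,0,0]],
  ],
)

```text
t: 9.2
eef_pos: [462.9, 315.7, 109.8]
tcp_rot: [[0.152, 0.988, -0.0], [0.988, -0.152, -0.0], [-0.0, -0.0, -1.0]]
ft_force: [-0.6, -1.1, -3.5]
opening: 31.4
grip_force: 60.4
```

>>> play_rows(
  steps=[
    [[0,0,0.007],[0,0,0]],
    [[0,0,0.007],[0,0,0]],
    [[0,0,0],[0,0,0]],
    [[0,0,0],[0,0,0]],
  ],
)

```text
t: 9.6
eef_pos: [463.2, 315.9, 107.7]
tcp_rot: [[0.152, 0.988, 0.0], [0.988, -0.152, 0.0], [0.0, 0.0, -1.0]]
ft_force: [-0.2, 0.2, -2.1]
opening: 31.4
grip_force: 60.4
```

>>> play_rows(
  steps=[
    [[0,0,0.007],[0,0,0]],
    [[0,0,0],[0,0,0]],
    [[0,0,0],[0,0,0]],
  ],
)

```text
t: 9.9
eef_pos: [463.2, 315.9, 106.7]
tcp_rot: [[0.152, 0.988, 0.0], [0.988, -0.152, 0.0], [0.0, 0.0, -1.0]]
ft_force: [-0.3, -0.1, -2.5]
opening: 31.0
grip_force: 60.4
```

>>> play_rows(
  steps=[
    [[0,0,0.006],[0,0,0]],
    [[0,0,0],[0,0,0]],
    [[0,0,0],[0,0,0]],
  ],
)

```text
t: 10.2
eef_pos: [463.3, 316.0, 106.2]
tcp_rot: [[0.152, 0.988, 0.0], [0.988, -0.152, 0.0], [0.0, 0.0, -1.0]]
ft_force: [-1.8, -0.8, 0.6]
opening: 31.4
grip_force: 60.7
```

>>> play_rows(
  steps=[
    [[0,0,0.005],[0,0,0]],
    [[0,0,0],[0,0,0]],
    [[0,0,0],[0,0,0]],
  ],
)

```text
t: 10.5
eef_pos: [463.3, 316.0, 106.2]
tcp_rot: [[0.152, 0.988, 0.001], [0.988, -0.152, 0.0], [0.0, 0.001, -1.0]]
ft_force: [-2.6, -1.3, 4.5]
opening: 31.5
grip_force: 61.6
```

The force has turned upward (+4.5 N), so the legs are on the bench. I'll release and retreat straight up.

>>> play_rows(
  claw=-1,
  steps=[
    [[0,0,0],[0,0,0]],
    [[0,0,0],[0,0,0]],
    [[0,0,0],[0,0,0]],
    [[0,0,0],[0,0,0]],
    [[0,0,0],[0,0,0]],
    [[0,0,0],[0,0,0]],
    [[0,0,0],[0,0,0]],
  ],
)

```text
t: 11.2
eef_pos: [463.1, 315.9, 104.9]
tcp_rot: [[0.152, 0.988, -0.0], [0.988, -0.152, 0.0], [-0.0, -0.0, -1.0]]
ft_force: [-0.2, 0.6, -0.4]
opening: 85.1
grip_force: 0.0
```

>>> play_rows(
  steps=[
    [[0,0,-0.04],[0,0,0]],
    [[0,0,-0.09],[0,0,0]],
    [[0,0,-0.15],[0,0,0]],
    [[0,0,-0.15],[0,0,0]],
    [[0,0,-0.15],[0,0,0]],
    [[0,0,-0.15],[0,0,0]],
    [[0,0,-0.06],[0,0,0]],
    [[0,0,0],[0,0,0]],
  ],
)

```text
t: 12.0
eef_pos: [464.5, 316.6, 226.0]
tcp_rot: [[0.152, 0.988, 0.004], [0.988, -0.152, 0.002], [0.003, 0.004, -1.0]]
ft_force: [0.5, 0.5, -0.6]
opening: 85.2
grip_force: 0.0
```

```bash
python3 look.py w4
python3 - <<'E'
from cell import env
from h import *
z=np.load("w4.npz");X=cloud(z['d'],z);X[z['d']==0]=np.nan
for h in(40.5,97,143):
    q=X[(abs(X[...,2]-h)<4)&(np.hypot(X[...,0]-462,X[...,1]-316)<75)];print(h,len(q),rect(q),np.median(q[:,2]))
p,d=env.snapshot("scene");s=cv2.resize(p[120:240,360:520],None,fx=3,fy=3)[:300]
cv2.imwrite("pics/c4.png",np.vstack([s,cv2.resize(z['p'],(480,300))]))
E
```

```text
12.0 [464.46074561 316.57762266 226.0204171 ] y az -8.764187932473165 down [ 0.00417023  0.0021756  -0.99998894] [ 0.53684509  0.45808391 -0.60813282] 85.18010573561351
40.5 2819 (array([465.2, 338.2]), array([110.1,  83.4]), -8.1) 40.0276077102851
97 4136 (array([462.6, 316.5]), array([123.7,  36.1]), 81.2) 96.987450409464
143 2126 (array([462.5, 316.6]), array([32.1, 32.1]), 81.4) 142.88970443340634
```

View pics/c4.png

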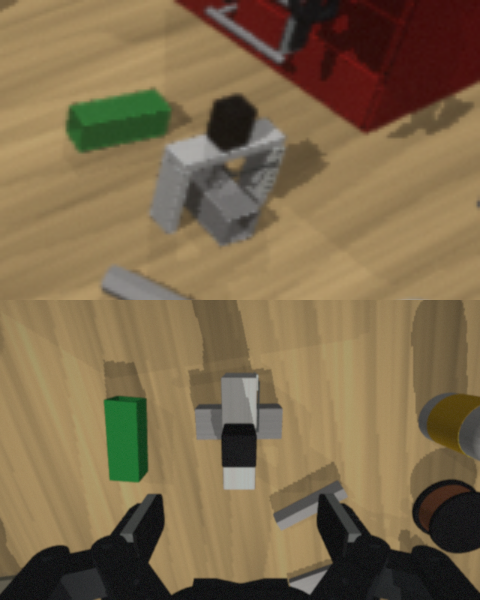

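The gauge stands astride the tube's middle: its beam top is at 97.0 mm and its centre at (462.6, 316.5), against a tube centre of (462.3, 316.8). The gripper is clear.

```bash
python3 -c "
from cell import env
print(env.hand_in())"
```

```text
the job is handed in; nothing more can be done
None
```

The job is handed in at about 12 s: the bridge gauge stands released with both legs on the bench, astride the middle of the box section (centres within about 0.5 mm); I had no direct foot reading.

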